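Load the swing-out spice tray and park it under its shelf

ROBOT

A 7-joint arm with a two-finger parallel gripper is mounted at the origin on the work surface. World frame = base frame: x ahead of the robot, y to its left, z up, the work surface at z = 0. Lengths are in m, angles in degrees, forces in N, time in s.
With the tool pointing down it reaches from about 0.425 to 0.8 m from the base axis. Payload 8.3 kg.
Tool frame: the origin (TCP) lies midway between the tips of the shut fingers; the grasp point (between the pads) lies 19 mm behind it; z points along the fingers, y is the line along which they close (so a half turn about z gives the same grasp; the last joint's range is limited). The gripper opens to 85 mm and grips with 20 to 120 N. Pads are 22 mm wide; open, the fingers measure 114 mm over their backs; the gripper's body (76 mm by 85 mm) begins 54 mm behind the grasp point. The pads swing forward as they close: fully open they stand 13 mm farther back than shut.
Start: joints at [67.844, 21.967, 0.94, 78.501, -0.361, 79.538, -2.664], TCP at [0.199, -0.592, 0.231] pointing down, gripper open.
Joint ranges: [-169.22, 169.22], [-14.56, 117.87], [-87.37, 89.26], [10.42, 133.3], [-82.24, 262.24], [0.94, 117.77], [-172.7, 172.7]. Speed limits (degrees/s): [136.94, 136.94, 172.46, 172.46, 180, 180, 180].

INTERFACE

Orientations are given as a 3x3 rotation matrix whose columns are the frame's x, y, z axes.
In Python, from station import * gives the robot as it stands.
- The arm moves only by the tool step_arm, never from a script. Its argument "targets" is text: rows parted by semicolons, each of 4 numbers parted by spaces: the shift along the world's x, y, z each as a share of 20 mm, from -1 to 1, then the turn about the world's z as a share of 6 degrees, from -1 to 1. In form: tx ty tz roll; .... A call has 1 to 8 rows; each row shifts and turns the commanded pose from where the row before left it; what a row does not reach is not made up. A row lasts 1/10 s, in which the tool goes at most 50 mm and 8.59 degrees, less where a joint would pass 70% of its speed; a pose out of reach is approached as far as the arm can. A call with a number of a shift or a turn outside -1 to 1 is refused whole. A call with a gripper value outside its range is refused whole. "jaw" is the opening, from 0 (shut) to 1 (fully open), set as the call begins (left out, the last holds). The fingers move at their own pace and stop on an object; "squeeze" is the grip in N (left out, the last holds). Time passes only in rows, so rows that do not move let the fingers close. It gives the time, the measured TCP pose, the force, the opening and the grip force at its end, in the units of the state.
- sense(): the state, without advancing time (a new reading comes with each control period).
- grab_frame(name): name is "scene" or "top" or "wrist"; returns a dict with "color" (400x640x3 uint8, red, green, blue), "range_z" (400x640 float32, m along the optical axis (not along the pixel's ray), 0 where there is no reading), "camera_matrix" (3x3 intrinsics, pixels), "R" (3x3) and "t" (3): a world point X has camera coordinates R X + t. Camera axes: x right, y down, z forward; pixel columns grow to the right and rows downward; lengths in m; the calibration is good to about 2 mm. A picture is of the moment at which its call begins.
- hand_in(): hands the job in; it is judged then, once.
Trained networks look in a picture, given as the dict that the camera call returned (one of the last four; its "shot" number tells which), for a name from the list of things; names that differ only in an ending like _2 or _b are one class to them, and where a whole thing is asked for, a point or a joint stands for the part that bears it (a point fixed in the world has none). Each returns a list of dicts, best first, with "confidence" (0 to 1); they miss things now and then, are a little off and sometimes report something else, mostly with a low value. They report only what shows in the picture. A call takes as long as a camera call.
- search_frame(picture, thing): "pixel" ([column, row] in pixels, amid what is visible of it).
- cut_out(picture, thing): "mask" (400x640 bool, what is visible of it) and "pixel" ([column, row] in pixels, amid what is visible of it).
The state is a dict: "clock": time; "joint_pos": joint angles; "joint_vel": joint speeds; "joint_efforts": joint torques, N m; "position": TCP position; "ee_rot": TCP orientation; "ft_force": force on the tool from outside, world axes, zero at the start; "wrist_torque": the same for the moment, N m; "width": finger opening in m; "grip_force": force on a finger pad.
Only numpy, scipy, OpenCV 4.12 (cv2) and the standard library are available. Lean on these libraries where they do the work, as an engineer would, in place of code of your own. Each camera call takes 0.05 s, during which the arm holds its last target. There are 200 camera calls.

TASK

First lift the white lidded sugar dish out of the way of the swing-out spice tray and stand it on the round cork mat, before the tray is moved. Then lift the tray's sprung plunger, swing the tray out from under the glass shelf to its other stop and let the plunger drop fully home there, stand every spice tin upright in the tray, one to a compartment, and only then lift the plunger again, swing the loaded tray back to where it was parked and let the plunger drop home. Leave the other kitchen things where they stand.

Things in the scene. Friction and masses are not known exactly. Their poses are not given: they have to be found in the camera images.
- pivot (a point): Upright hinge axis of the fixed spice stand, at table height. Frame: x points from the pivot to the shelf, y to the left of that, z up. In this frame the stand's wooden foot board, 12 mm thick, fills x -130 to 250, y -50 to 50 and x -70 to 30, y 50 to 135 mm; the notched steel stop plate on it tops out 30 mm above the table; the clear shelf begins at x 112.
- shelf (a point): Middle of the front edge of the clear shelf, at its underside, 160 mm above the table; its frame is the pivot's. The shelf reaches 140 mm behind this point and 150 mm to each side of it, 6 mm thick, carried by two dark posts 123 mm behind the edge.
- rack (a joint): Angle of the swinging tray about the pivot, rad: 0 parked under the shelf, growing clockwise seen from above to 1.5 at the swung-out stop; end stops 0.05 beyond each. The plunger's pin locks it at 0 and 1.5 with about 0.025 rad play either way. Between, it turns with slight friction (0.06 N m) and stays where left. Its corners sweep out to 245 mm from the pivot, 34 to 54 mm above the table.
- plunger (a joint): Lift of the sprung plunger on the tray's tail, m: 0 home, pin fully in a notch; 0.012 pin resting on the stop plate between notches (tray not locked); 0.020 upper end. The pin clears the notch above 0.012: lift about 0.016 to turn. The spring pushes down with 5 N at home, 8 N at the top. Pin 9 mm thick with a round end, notch 13 mm wide: it falls in by itself within about 2 mm of a notch.
- knob (a point): Middle of the plunger's black round knob, 26 mm across, 24 mm tall, axis upright, gripped from above; 74 mm above the table when home (the tail below it tops out at 50 mm). It sits 90 mm from the pivot, on the far side from the tray, and goes round with it: the tray is turned by moving the lifted knob in an arc about the pivot, from x -90 in the pivot frame (parked) to x -6, y 90 mm (swung out).
- tray (a point): Centre of the tray's floor, 38 mm above the table, 130 mm from the pivot along the tray frame's x and -50 mm along its y (the tray frame turns with the tray and equals the pivot's frame when parked). The tray is a single row along y of four square compartments, inside 60 x 60 mm, pitch 64 mm, with 4 mm walls that rise 16 mm above the floor.
- nest0 (a point): Centre of the floor of compartment 0 of the tray (row along the tray frame's y, -146 mm from the pivot line), 38 mm above the table; same axes as tray. Parked it is under the shelf and cannot be reached; swung out it is open from above.
- nest1 (a point): Centre of the floor of compartment 1 of the tray (row along the tray frame's y, -82 mm from the pivot line), 38 mm above the table; same axes as tray. Parked it is under the shelf and cannot be reached; swung out it is open from above.
- nest2 (a point): Centre of the floor of compartment 2 of the tray (row along the tray frame's y, -18 mm from the pivot line), 38 mm above the table; same axes as tray. Parked it is under the shelf and cannot be reached; swung out it is open from above.
- nest3 (a point): Centre of the floor of compartment 3 of the tray (row along the tray frame's y, 46 mm from the pivot line), 38 mm above the table; same axes as tray. Parked it is under the shelf and cannot be reached; swung out it is open from above.
- tin0: Plain squat round steel spice tin with a flat lid, 50 mm across, 38 mm tall, about 0.12 kg, upright. Origin: centre of its underside, z up. Three or four tins are present (an absent one reads None). Any tin may go in any compartment.
- tin1: Plain squat round steel spice tin with a flat lid, 50 mm across, 38 mm tall, about 0.12 kg, upright. Origin: centre of its underside, z up. Three or four tins are present (an absent one reads None). Any tin may go in any compartment.
- tin2: Plain squat round steel spice tin with a flat lid, 50 mm across, 38 mm tall, about 0.12 kg, upright. Origin: centre of its underside, z up. Three or four tins are present (an absent one reads None). Any tin may go in any compartment.
- tin3: Plain squat round steel spice tin with a flat lid, 50 mm across, 38 mm tall, about 0.12 kg, upright. Origin: centre of its underside, z up. Three or four tins are present (an absent one reads None). Any tin may go in any compartment.
- dish: White sugar dish with a dark wooden lid fixed on it, one rigid piece, 0.3 kg: 80 mm across, 38 mm tall to the top of the lid, with an upright round wooden knob 26 mm across from 38 to 76 mm height, by which it is lifted. Origin: centre of its underside, z up. It stands on the table in the path of the tray.
- coaster: Round cork mat fixed to the table, 110 mm across, 6 mm thick. Origin: centre of its underside.
- jar: Bystander: lidded glass jar, 64 mm across, 100 mm tall. Origin: centre of its underside.
- mug: Bystander: white mug, 76 mm across, 90 mm tall. Origin: centre of its underside.
- spoon: Bystander: wooden spoon 220 mm long lying on the table along its x. Origin: underside.
- bowl: Bystander: small blue bowl 110 mm across, 45 mm tall. Origin: centre of its underside.
- bottle: Bystander: green glass bottle, 64 mm across, 190 mm tall. Origin: centre of its underside.
- book: Bystander: closed grey notebook, 150 x 110 x 22 mm. Origin: centre of its underside.

How it is judged (in metres and radians):
On the way, in this order (a step that is already met when the one before it is completed fails the run):
1. the sugar dish stands on the cork mat, the tray still parked (horizontal distance between dish and coaster below 0.03 m and height (world z) of dish between 0.003 and 0.012 m and angle between dish's own z axis and vertical below 0.1 rad and value of joint rack below 0.15 rad and linear speed of dish below 0.02 m/s and contact force between dish and the fingers below 0.1 N), for 0.2 s.
2. the tray is swung out and its plunger has dropped home (value of joint rack above 1.46 rad and value of joint plunger below 0.003 m), for 0.2 s.
3. every tin stands in the locked, swung-out tray (all of step 2 and x of tin0 in the frame of tray between -0.012 and 0.012 m and y of tin0 in the frame of tray between -0.112 and 0.112 m and z of tin0 in the frame of tray between -0.004 and 0.005 m and angle between each of tin0, tin1, tin2, tin3's own z axis and vertical below 0.1 rad and x of tin1 in the frame of tray between -0.012 and 0.012 m and y of tin1 in the frame of tray between -0.112 and 0.112 m and z of tin1 in the frame of tray between -0.004 and 0.005 m and x of tin2 in the frame of tray between -0.012 and 0.012 m and y of tin2 in the frame of tray between -0.112 and 0.112 m and z of tin2 in the frame of tray between -0.004 and 0.005 m and x of tin3 in the frame of tray between -0.012 and 0.012 m and y of tin3 in the frame of tray between -0.112 and 0.112 m and z of tin3 in the frame of tray between -0.004 and 0.005 m), for 0.2 s.
At the end, for the whole second after the job is handed in: The tray is parked (within 0.04 rad) with the plunger home (within 3 mm); every tin present stands upright (within 0.1 rad) on the floor of a compartment, at rest; the sugar dish stands upright on the cork mat, within 30 mm of its centre, at rest (value of joint rack below 0.04 rad and value of joint plunger below 0.003 m and x of tin0 in the frame of tray between -0.012 and 0.012 m and y of tin0 in the frame of tray between -0.112 and 0.112 m and z of tin0 in the frame of tray between -0.004 and 0.005 m and angle between each of tin0, tin1, tin2, tin3, dish's own z axis and vertical below 0.1 rad and x of tin1 in the frame of tray between -0.012 and 0.012 m and y of tin1 in the frame of tray between -0.112 and 0.112 m and z of tin1 in the frame of tray between -0.004 and 0.005 m and x of tin2 in the frame of tray between -0.012 and 0.012 m and y of tin2 in the frame of tray between -0.112 and 0.112 m and z of tin2 in the frame of tray between -0.004 and 0.005 m and x of tin3 in the frame of tray between -0.012 and 0.012 m and y of tin3 in the frame of tray between -0.112 and 0.112 m and z of tin3 in the frame of tray between -0.004 and 0.005 m and horizontal distance between dish and coaster below 0.03 m and height (world z) of dish between 0.003 and 0.012 m and linear speed of each of tin0, tin1, tin2, tin3, dish below 0.02 m/s); the robot touches nothing.
It fails at once if another kitchen thing is moved more than 6 cm (distance of any of jar, mug, spoon, bowl, bottle, book from where it was at the start of the episode above 0.06 m).
It fails at once if a standing bystander is tipped over (angle between any of jar, mug, bowl, bottle's own z axis and vertical above 0.6 rad).
Of tin0, tin1, tin2, tin3 only 3 to 4 are there at a start; the rules pass over those that are not, and their reading is None.
At some moment in a run one of tin0, tin1, tin2, tin3, dish may be knocked a few centimetres aside while the robot is not near it.
Once in a run the grip may slacken for a moment while it holds something.
It also fails if it takes over 210 s, if anything falls off the work surface, if the arm or the gripper's body presses on something with over 40 N, if the wrist force passes 120 N, or if a joint passes its speed limit or range.

## Working session

There is one attempt and no reset: what is moved stays moved. The work goes in short steps, Python scripts to look and compute and a tool call to move; the robot and the scene stay as the last step left them, time stands still between calls to the robot, and variables do not carry over. Pictures are saved under pics/ and viewed, at most 14 in all, crops included, and the job is handed in when it is done.

Besides the shell and the picture viewer there is one more tool, called as a command line: name --argument value ..., lists and objects as JSON in quotes. step_arm: Moves the arm, as the interface text tells. Shift numbers are shares of 20 mm and turn numbers shares of 6 degrees, none past 1 either way. Its arguments: {"type":"object","properties":{"targets":{"type":"string"},"jaw":{"type":"number"},"squeeze":{"type":"number"}},"required":["targets"]}

```bash
ls; mkdir -p pics
cat > h.py <<'E'
from station import *
import numpy as np, cv2
def pts(f):
    K=f["camera_matrix"];z=f["range_z"];v,u=np.mgrid[:400,:640]
    c=np.stack([(u-K[0,2])/K[0,0]*z,(v-K[1,2])/K[1,1]*z,z],-1)
    return (c-f["t"])@f["R"]
def save(f,n): cv2.imwrite("pics/"+n,f["color"][:,:,::-1])
def obs(f,name,minc=0.3):
    P=pts(f);out=[]
    for d in cut_out(f,name):
        if d["confidence"]<minc: continue
        m=d["mask"]&(f["range_z"]>0);q=P[m]
        if len(q)<10: continue
        zt=np.percentile(q[:,2],95);t=q[abs(q[:,2]-zt)<.006]
        out.append((round(d["confidence"],2),[int(a) for a in d["pixel"]],np.round(np.median(q,0),3),np.round((t.min(0)+t.max(0))/2,3),np.round(np.ptp(t,0),3)))
    return out
E
python3 - <<'E'
from h import *
for c in ("top","scene"):
    f=grab_frame(c);save(f,c+"0.png");print(c)
    for n in "rack plunger knob tin0 dish coaster jar mug spoon bowl bottle book".split():
        print(n)
        for o in obs(f,n): print("  ",*o)
E
```

```text
pics
top
rack
   0.71 [192, 148] [0.663 0.403 0.125] [0.669 0.417 0.191] [0.029 0.029 0.011]
   0.67 [311, 136] [0.724 0.073 0.041] [0.573 0.077 0.069] [0.118 0.03  0.011]
plunger
   0.45 [311, 201] [0.527 0.073 0.085] [0.528 0.074 0.088] [0.023 0.02  0.008]
knob
   0.62 [311, 204] [0.528 0.075 0.087] [0.528 0.074 0.089] [0.017 0.02  0.006]
   0.6 [313, 136] [0.722 0.074 0.04 ] [0.636 0.04  0.061] [0.242 0.258 0.011]
tin0
   0.74 [256, 233] [0.438 0.243 0.039] [0.436 0.244 0.042] [0.044 0.047 0.009]
   0.6 [428, 192] [ 0.562 -0.257  0.038] [ 0.562 -0.259  0.041] [0.047 0.047 0.008]
   0.52 [424, 225] [ 0.46  -0.254  0.038] [ 0.46  -0.256  0.042] [0.046 0.047 0.01 ]
dish
   0.84 [356, 189] [ 0.569 -0.062  0.037] [ 0.572 -0.063  0.076] [0.023 0.023 0.011]
coaster
   0.77 [225, 200] [0.538 0.337 0.006] [0.54  0.336 0.011] [0.105 0.105 0.011]
jar
   0.62 [431, 135] [ 0.718 -0.262  0.098] [ 0.724 -0.27   0.103] [0.054 0.054 0.011]
   0.4 [255, 230] [0.441 0.241 0.039] [0.439 0.244 0.042] [0.044 0.047 0.009]
   0.36 [313, 201] [0.528 0.073 0.087] [0.526 0.074 0.088] [0.02  0.02  0.007]
mug
[... 1431 characters left out ...]
[0.106 0.1   0.012]
jar
   0.59 [214, 242] [ 0.739 -0.262  0.079] [ 0.727 -0.27   0.1  ] [0.055 0.055 0.009]
mug
   0.68 [175, 219] [ 0.652 -0.433  0.052] [ 0.648 -0.428  0.088] [0.075 0.077 0.011]
spoon
   0.66 [227, 147] [ 0.326 -0.342  0.011] [ 0.326 -0.346  0.019] [0.136 0.157 0.009]
   0.46 [329, 264] [0.802 0.083 0.162] [0.803 0.066 0.168] [0.161 0.307 0.011]
bowl
   0.89 [441, 193] [0.417 0.438 0.019] [0.434 0.432 0.045] [0.108 0.108 0.011]
bottle
   0.59 [439, 250] [0.688 0.409 0.12 ] [0.673 0.416 0.188] [0.028 0.027 0.01 ]
   0.56 [328, 265] [0.801 0.082 0.162] [0.803 0.066 0.168] [0.161 0.306 0.011]
book
   0.67 [394, 164] [0.316 0.267 0.02 ] [0.313 0.268 0.025] [0.176 0.165 0.01 ]
```

View pics/top0.png

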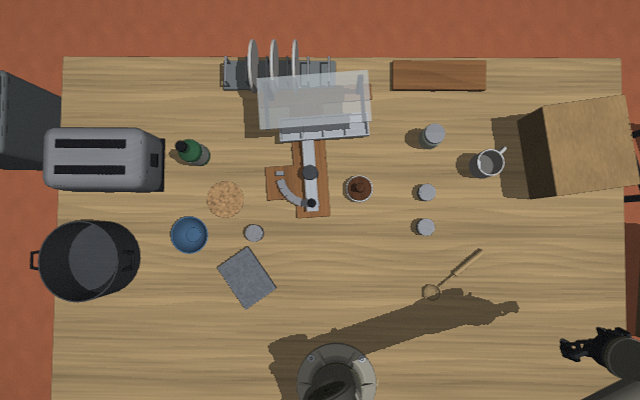

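View pics/scene0.png

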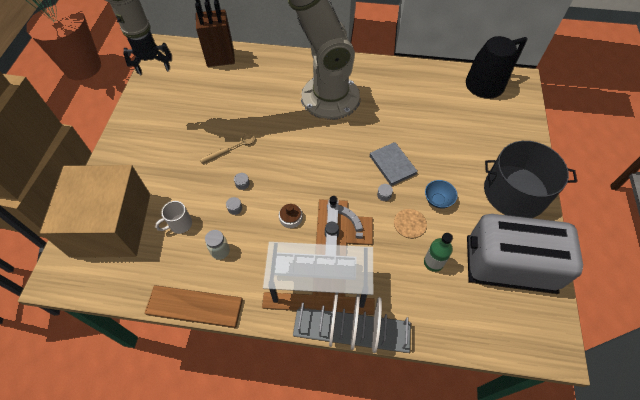

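Run:
```python
from h import *
f=grab_frame("top");P=pts(f)
# shelf top: z ~ .166 plane
m=(abs(P[...,2]-.166)<.012)&(P[...,0]>.6)&(abs(P[...,1])<.3)&(f["range_z"]>0)
q=P[m];print(len(q)); 
if len(q): 
  r=cv2.minAreaRect(q[:,:2].astype(np.float32));print(r,cv2.boxPoints(r),np.median(q[:,2]))
# tray walls z .045-.06
m=(P[...,2]>.045)&(P[...,2]<.062)&(P[...,0]>.6)&(P[...,0]<.95)&(abs(P[...,1])<.25)&(f["range_z"]>0)
q=P[m];print(len(q),q.min(0),q.max(0));r=cv2.minAreaRect(q[:,:2].astype(np.float32));print(r,cv2.boxPoints(r))
print(sense())
```

```text
6059
((0.8475230932235718, 0.08203558623790741), (0.23857004940509796, 0.3237767219543457), 4.563980579376221) [[ 0.7157345   0.23391883]
 [ 0.7414981  -0.08883122]
 [ 0.9793117  -0.06984766]
 [ 0.9535481   0.2529024 ]] 0.16627845380462097
509 [ 0.60081682 -0.24890023  0.0450059 ] [0.94935577 0.23994191 0.06198722]
((0.739000678062439, 0.045239657163619995), (0.5470207333564758, 0.28854840993881226), 59.765342712402344) [[ 0.47662792 -0.11841699]
 [ 0.7259252  -0.26371342]
 [ 1.0013734   0.20889631]
 [ 0.75207615  0.35419273]]
{'clock': 1.35, 'joint_pos': array([67.84315922, 21.96855535,  0.93772232, 78.50186342, -0.36026185,
       79.53753897, -2.66410205]), 'joint_vel': array([ 0.06702387, -0.01928219, -0.00590154,  0.02290315,  0.04559866,
        0.0242007 ,  0.06016152]), 'joint_efforts': array([ 9.42441438e-04, -6.27321553e+01,  8.43383688e-01, -3.72080362e+01,
        1.66107476e-02,  2.76692102e-03, -2.79067905e-05]), 'position': array([ 0.19891448, -0.5924776 ,  0.23125711]), 'ee_rot': array([[ 9.48003955e-01,  3.18258545e-01,  2.44161911e-05],
       [ 3.18258541e-01, -9.48003951e-01,  1.04914945e-04],
       [ 5.65367235e-05, -9.16891218e-05, -9.99999994e-01]]), 'ft_force': array([-0.25366365, -0.51602055,  0.88930762]), 'wrist_torque': array([-0.06608283,  0.01859143,  0.00429918]), 'grip_force': 0.0, 'width': 0.08531218855610045}
```

The top view shows three tins at (254,232), (426,192) and (426,227), with the dish at (358,188) and the cork at (225,200). The knob is at (311,203) and the pivot at (310,172). The scene view shows the same three tins and the parked tray under the shelf at about (318,265). I'll move towards the dish.

step_arm --targets "0.7 1 0 -0.06;0.7 1 0 -0.06;0.7 1 0 -0.06;0.7 1 0 -0.06;0.7 1 0 -0.06;0.7 1 0 -0.06;0.7 1 0 -0.06;0.7 1 0 -0.06" --jaw 1 --squeeze 40

```text
clock: 2.15
position: [0.3114, -0.4316, 0.2314]
ee_rot: [[0.963, 0.27, 0.0], [0.27, -0.963, -0.0], [0.0, 0.0, -1.0]]
ft_force: [-0.3, 0.3, -0.8]
width: 0.0855
grip_force: 0.0
```

step_arm --targets "0.7 1 0 -0.06;0.7 1 0 -0.06;0.7 1 0 -0.06;0.7 1 0 -0.06;0.7 1 0 -0.06;0.7 1 0 -0.06;0.7 1 0 -0.06;0.7 1 0 -0.06"

```text
clock: 2.95
position: [0.4234, -0.2717, 0.2315]
ee_rot: [[0.975, 0.221, 0.0], [0.221, -0.975, -0.0], [0.0, 0.0, -1.0]]
ft_force: [0.0, -0.2, 0.3]
width: 0.0855
grip_force: 0.0
```

step_arm --targets "0.7 1 0 -0.06;0.7 1 0 -0.06;0.7 1 0 -0.06;0.7 1 0 -0.06;0.7 1 0 -0.06;0.7 1 0 -0.06;0.7 1 0 -0.06;0.7 0 0 -0.06"

```text
clock: 3.75
position: [0.5359, -0.1287, 0.2317]
ee_rot: [[0.984, 0.177, 0.001], [0.177, -0.984, 0.001], [0.001, -0.001, -1.0]]
ft_force: [0.3, 0.4, -0.8]
width: 0.0854
grip_force: 0.0
```

```bash
cat >> h.py <<'E'
def topdisc(f,name,zlo,zhi,minc=0.3):
    "min enclosing circle of the mask points within a height band"
    P=pts(f);out=[]
    for d in cut_out(f,name):
        if d["confidence"]<minc: continue
        q=P[d["mask"]&(f["range_z"]>0)];q=q[(q[:,2]>zlo)&(q[:,2]<zhi)]
        if len(q)<8: continue
        c,r=cv2.minEnclosingCircle(q[:,:2].astype(np.float32))
        out.append((round(d["confidence"],2),np.round(c,4),round(r,4),round(float(np.median(q[:,2])),4)))
    return out
E
python3 - <<'E'
from h import *
s=sense();print(s["clock"],s["position"].round(4))
f=grab_frame("wrist");save(f,"w1.png")
print("cam",(-f["R"].T@f["t"]).round(3))
for n,a,b in (("dish",.07,.082),("knob",.08,.092)): print(n,topdisc(f,n,a,b))
f=grab_frame("top");P=pts(f)
for n,a,b in (("dish",.07,.082),("tin0",.034,.044),("coaster",.002,.012),("knob",.08,.092)): print(n,topdisc(f,n,a,b))
m=(abs(P[...,2]-.166)<.006)&(P[...,0]>.68)&(P[...,0]<.87)&(P[...,1]>-.1)&(P[...,1]<.26)&(f["range_z"]>0)
q=P[m];r=cv2.minAreaRect(q[:,:2].astype(np.float32));print(r,cv2.boxPoints(r))
E
```

```text
3.75 [ 0.5359 -0.1287  0.2317]
cam [ 0.609 -0.116  0.375]
dish [(0.75, array([ 0.5721, -0.0632]), 0.0126, 0.0766)]
knob [(0.67, array([0.5274, 0.0745]), 0.0133, 0.0866)]
dish [(0.7, array([ 0.572 , -0.0635]), 0.0125, 0.0751)]
tin0 [(0.72, array([0.654 , 0.0352]), 0.1602, 0.039), (0.54, array([0.4391, 0.244 ]), 0.0253, 0.0391)]
coaster [(0.84, array([0.5385, 0.3375]), 0.0551, 0.0067)]
knob [(0.4, array([0.5255, 0.0741]), 0.0116, 0.0863)]
((0.800638735294342, 0.06641564518213272), (0.141907200217247, 0.3001607656478882), 4.616567134857178) [[ 0.7178358   0.21029826]
 [ 0.74199486 -0.08888868]
 [ 0.8834417  -0.07746696]
 [ 0.8592826   0.22171998]]
```

step_arm --targets "0.45 0.82 0 0;0.45 0.82 0 0;0.45 0.82 0 0;0.45 0.82 0 0;0 0 -1 0;0 0 -1 0;0 0 -1 0;0 0 -1 0"

```text
clock: 4.95
position: [0.5706, -0.0674, 0.1507]
ee_rot: [[0.985, 0.171, 0.0], [0.171, -0.985, -0.0], [0.0, 0.0, -1.0]]
ft_force: [0.5, -0.4, 0.6]
width: 0.0848
grip_force: 0.0
```

step_arm --targets "0 0 -1 0;0 0 -1 0;0 0 -1 0;0 0 -1 0;0 0 -0.8 0;0 0 -0.5 0;0 0 0 0"

```text
clock: 5.65
position: [0.5698, -0.0672, 0.0441]
ee_rot: [[0.985, 0.172, -0.002], [0.172, -0.985, 0.0], [-0.002, -0.001, -1.0]]
ft_force: [-1.2, -0.1, 0.2]
width: 0.0853
grip_force: 0.0
```

step_arm --targets "0 0 0 0;0 0 0 0;0 0 0 0;0 0 0 0;0 0 0 0;0 0 0 0" --jaw 0 --squeeze 50

```text
clock: 6.25
position: [0.5714, -0.0666, 0.0461]
ee_rot: [[0.985, 0.172, 0.001], [0.172, -0.985, 0.0], [0.001, 0.0, -1.0]]
ft_force: [-1.6, 1.1, 5.9]
width: 0.0245
grip_force: 49.3
```

step_arm --targets "0 0 0.5 0;0 0 1 0;0 0 1 0;0 0 1 0;0 0 1 0;0 0 1 0;0 0 0.5 0;0 0 0 0"

```text
clock: 7.05
position: [0.5715, -0.067, 0.1666]
ee_rot: [[0.985, 0.172, 0.002], [0.172, -0.985, -0.0], [0.002, 0.001, -1.0]]
ft_force: [0.5, -0.0, -3.9]
width: 0.0247
grip_force: 49.3
```

Run:
```python
from h import *
s=sense();print(s["position"].round(4),s["width"],s["grip_force"],s["ft_force"])
f=grab_frame("top");print(topdisc(f,"dish",.02,.3))
```

```text
[ 0.5715 -0.067   0.1666] 0.024681392812816266 49.32465612888336 [ 0.52356561 -0.02005464 -3.94848463]
[(0.46, array([0.7167, 0.0533]), 0.2165, 0.1649), (0.46, array([0.6566, 0.0346]), 0.1601, 0.0406)]
```

step_arm --targets "0 0.5 0.3 0;-0.08 0.9 0.3 0;-0.08 1 0 0;-0.08 1 0 0;-0.08 1 0 0;-0.08 1 0 0;-0.08 1 0 0;-0.08 1 0 0"

```text
clock: 7.95
position: [0.5589, 0.0828, 0.1766]
ee_rot: [[0.985, 0.173, -0.002], [0.173, -0.985, 0.0], [-0.001, -0.001, -1.0]]
ft_force: [-0.2, 0.2, -3.9]
width: 0.0244
grip_force: 49.3
```

step_arm --targets "-0.08 1 0 0;-0.08 1 0 0;-0.08 1 0 0;-0.08 1 0 0;-0.08 1 0 0;-0.08 1 0 0;-0.08 1 0 0;-0.08 1 0 0"

```text
clock: 8.75
position: [0.5459, 0.2426, 0.1766]
ee_rot: [[0.985, 0.173, -0.002], [0.173, -0.985, -0.0], [-0.002, -0.0, -1.0]]
ft_force: [-0.1, 0.3, -3.3]
width: 0.0247
grip_force: 49.3
```

step_arm --targets "-0.08 1 0 0;-0.08 1 0 0;-0.08 1 0 0;-0.08 1 0 0;-0.08 0.5 0 0;0 0.3 0 0;0 0 0 0;0 0 0 0"

```text
clock: 9.55
position: [0.5393, 0.3361, 0.177]
ee_rot: [[0.985, 0.171, -0.0], [0.171, -0.985, -0.001], [-0.0, 0.001, -1.0]]
ft_force: [0.1, -0.2, -3.8]
width: 0.0246
grip_force: 49.4
```

step_arm --targets "0 0 -1 0;0 0 -1 0;0 0 -1 0;0 0 -1 0;0 0 -1 0;0 0 -0.6 0;0 0 -0.3 0;0 0 0 0"

```text
clock: 10.35
position: [0.539, 0.3364, 0.0589]
ee_rot: [[0.985, 0.171, -0.001], [0.171, -0.985, -0.001], [-0.001, 0.001, -1.0]]
ft_force: [-0.6, -0.2, -4.1]
width: 0.0249
grip_force: 49.6
```

Run:
```python
from h import *
s=sense();print(s["position"].round(4),s["width"],s["ft_force"])
f=grab_frame("scene");print(topdisc(f,"dish",.0,.06))
cv2.imwrite("pics/s2.png",cv2.resize(f["color"][160:280,340:500,::-1],None,fx=4,fy=4))
```

```text
[0.539  0.3364 0.0589] 0.024864215123659886 [-0.56424163 -0.24140689 -4.06339082]
[(0.62, array([0.5443, 0.3399]), 0.0431, 0.0457)]
```

View pics/s2.png

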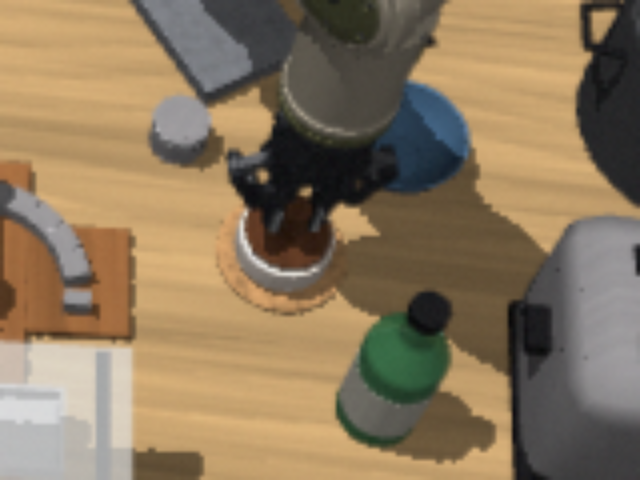

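The dish hangs upright over the cork, at crop (287,245), so I'll lower it and release.

step_arm --targets "0 0 -0.15 0;0 0 -0.15 0;0 0 -0.04 0;0 0 0 0"

```text
clock: 10.85
position: [0.5388, 0.3371, 0.0524]
ee_rot: [[0.985, 0.172, -0.0], [0.172, -0.985, -0.0], [-0.0, 0.0, -1.0]]
ft_force: [0.3, 0.4, -3.7]
width: 0.0245
grip_force: 49.6
```

step_arm --targets "0 0 0 0;0 0 0 0;0 0 0 0;0 0 0 0;0 0 0.5 0;0 0 1 0;0 0 1 0;0 0 1 0" --jaw 1

```text
clock: 11.65
position: [0.5389, 0.3373, 0.1241]
ee_rot: [[0.985, 0.172, 0.001], [0.172, -0.985, 0.0], [0.001, -0.0, -1.0]]
ft_force: [0.0, -0.3, -0.8]
width: 0.0855
grip_force: 0.0
```

step_arm --targets "0 0 1 0;0 -1 1 0;0 -1 1 0;0 -1 1 0;0 -1 0 0;0 -1 0 0;0 -1 0 0;0 -1 0 0"

```text
clock: 12.45
position: [0.5389, 0.1965, 0.2035]
ee_rot: [[0.985, 0.172, 0.001], [0.172, -0.985, 0.0], [0.001, -0.0, -1.0]]
ft_force: [-0.6, 0.2, -0.1]
width: 0.0853
grip_force: 0.0
```

Run:
```python
from h import *
s=sense();print(s["clock"],s["position"].round(4),s["ft_force"].round(1))
f=grab_frame("top");print(topdisc(f,"dish",.06,.1),topdisc(f,"coaster",.002,.011),topdisc(f,"tin0",.034,.044))
f=grab_frame("wrist");print(topdisc(f,"knob",.08,.092))
```

```text
12.45 [0.5389 0.1965 0.2035] [-0.6  0.2 -0.1]
[] [] [(0.79, array([ 0.4612, -0.2556]), 0.0235, 0.0388), (0.55, array([ 0.5623, -0.2595]), 0.0254, 0.0387)]
[(0.68, array([0.527 , 0.0756]), 0.0129, 0.0867), (0.55, array([0.5273, 0.076 ]), 0.0127, 0.0867)]
```

step_arm --targets "-0.1 -1 0 0;-0.1 -1 0 0;-0.1 -1 0 0;-0.1 -1 -0.5 0;-0.1 -1 -0.5 0;-0.1 -1 -0.5 0;0 -0.05 0 0;0 0 0 0"

```text
clock: 13.55
position: [0.5269, 0.077, 0.1727]
ee_rot: [[0.985, 0.173, -0.0], [0.173, -0.985, 0.001], [0.0, -0.001, -1.0]]
ft_force: [0.9, -0.1, 0.6]
width: 0.0855
grip_force: 0.0
```

Run:
```python
from h import *
s=sense();print(s["clock"],s["position"].round(4),s["ft_force"].round(1))
f=grab_frame("top");print(topdisc(f,"dish",.07,.1),topdisc(f,"coaster",.002,.011))
f=grab_frame("wrist");print(topdisc(f,"knob",.08,.092))
```

```text
13.55 [0.5269 0.077  0.1727] [ 0.9 -0.1  0.6]
[(0.9, array([0.5404, 0.3355]), 0.0127, 0.0822), (0.69, array([ 0.6536, -0.4368]), 0.0513, 0.0852)] [(0.63, array([0.5387, 0.3383]), 0.056, 0.0063)]
[(0.71, array([0.5269, 0.0751]), 0.0129, 0.0868)]
```

step_arm --targets "0 -0.09 -1 0;0 0 -1 0;0 0 -1 0;0 0 -1 0;0 0 -1 0;0 0 -0.5 0;0 0 -0.28 0;0 0 0 0"

```text
clock: 14.6
position: [0.5268, 0.0746, 0.0567]
ee_rot: [[0.985, 0.173, -0.001], [0.173, -0.985, 0.0], [-0.0, -0.0, -1.0]]
ft_force: [0.5, -0.4, 1.0]
width: 0.0854
grip_force: 0.0
```

step_arm --targets "0 0 0 0;0 0 0 0;0 0 0 0;0 0 0 0;0 0 0 0;0 0 0 0" --jaw 0 --squeeze 60

```text
clock: 15.2
position: [0.5272, 0.0745, 0.0575]
ee_rot: [[0.985, 0.172, 0.001], [0.172, -0.985, 0.0], [0.001, 0.0, -1.0]]
ft_force: [-2.7, 0.3, 6.0]
width: 0.024
grip_force: 58.6
```

step_arm --targets "0 0 0.2 0;0 0 0.3 0;0 0 0.32 0;0 0 0 0;0 0 0 0"

```text
clock: 15.7
position: [0.5269, 0.0744, 0.0732]
ee_rot: [[0.985, 0.172, 0.0], [0.172, -0.985, 0.0], [0.0, -0.0, -1.0]]
ft_force: [3.3, 2.0, -7.5]
width: 0.0241
grip_force: 59.1
```

Run:
```python
import numpy as np
k=np.array([.5269,.0753]);a=np.deg2rad(4.617);p=k+.09*np.array([np.cos(a),np.sin(a)])
print(p)
# knob direction pi+a, clockwise by t
T=np.linspace(0,1.5,9);prev=k
for t in T[1:]:
    q=p+.09*np.array([np.cos(np.pi+a-t),np.sin(np.pi+a-t)]);print(round(t,3),q.round(4),((q-prev)/.02).round(2));prev=q
```

```text
[0.61660795 0.08254452]
0.188 [0.5271 0.0921] [0.01 0.84]
0.375 [0.5305 0.1087] [0.17 0.83]
0.562 [0.5369 0.1243] [0.32 0.78]
0.75 [0.546  0.1384] [0.46 0.71]
0.938 [0.5577 0.1506] [0.58 0.61]
1.125 [0.5714 0.1604] [0.69 0.49]
1.312 [0.5867 0.1674] [0.76 0.35]
1.5 [0.603  0.1715] [0.82 0.2 ]
```

Run:
```python
from h import *
print(sense()["joint_pos"].round(1))
k=np.array([.5269,.0746]);a=np.deg2rad(4.617);p=np.array([.6166,.082])
T=np.linspace(0,1.5,17);prev=p+.09*np.array([np.cos(np.pi+a),np.sin(np.pi+a)])
for t in T[1:]:
    q=p+.09*np.array([np.cos(np.pi+a-t),np.sin(np.pi+a-t)]);print(round(t,3),q.round(4),((q-prev)/.02).round(3));prev=q
```

```text
[  10.3   20.7  -26.1  103.6   10.6   58.1 -100.1]
0.094 [0.5266 0.0832] [-0.014  0.421]
0.188 [0.5271 0.0916] [0.025 0.421]
0.281 [0.5284 0.0999] [0.065 0.417]
0.375 [0.5305 0.1081] [0.103 0.409]
0.469 [0.5333 0.1161] [0.141 0.397]
0.562 [0.5369 0.1237] [0.178 0.382]
0.656 [0.5411 0.131 ] [0.213 0.364]
0.75 [0.546  0.1378] [0.246 0.343]
0.844 [0.5516 0.1442] [0.277 0.318]
0.938 [0.5577 0.15  ] [0.305 0.291]
1.031 [0.5643 0.1552] [0.331 0.261]
1.125 [0.5714 0.1598] [0.354 0.229]
1.219 [0.5789 0.1637] [0.374 0.195]
1.312 [0.5867 0.1669] [0.391 0.159]
1.406 [0.5948 0.1693] [0.404 0.121]
1.5 [0.603 0.171] [0.413 0.083]
```

step_arm --targets "-0.01 0.42 0 -0.89;0.02 0.42 0 -0.89;0.06 0.42 0 -0.89;0.1 0.41 0 -0.89;0.14 0.4 0 -0.89;0.18 0.38 0 -0.89;0.21 0.36 0 -0.89;0.25 0.34 0 -0.89"

```text
clock: 16.5
position: [0.5454, 0.1368, 0.0726]
ee_rot: [[0.838, -0.545, -0.001], [-0.545, -0.838, -0.001], [-0.001, 0.002, -1.0]]
ft_force: [3.4, -1.4, -8.0]
width: 0.0245
grip_force: 59.4
```

Run:
```python
from h import *
s=sense();print(s["position"].round(4),s["ft_force"].round(1),s["width"],s["joint_pos"].round(0))
f=grab_frame("top");print(topdisc(f,"dish",.07,.1));save(f,"t3.png")
```

```text
[0.5454 0.1368 0.0726] [ 3.4 -1.4 -8. ] 0.02449150510316729 [  -2.   23.  -19.   99.    9.   59. -147.]
[(0.93, array([0.5404, 0.3358]), 0.0126, 0.0818)]
```

View pics/t3.png

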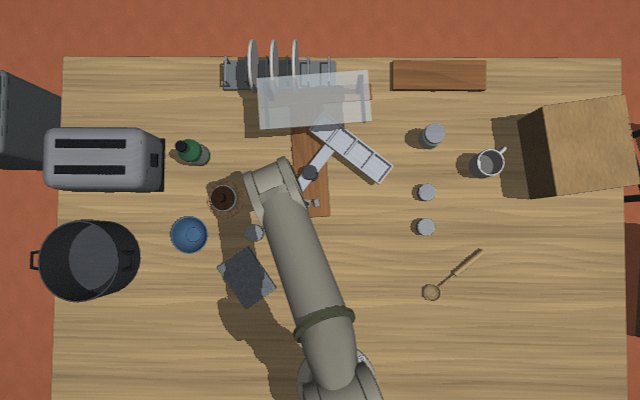

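The tray is about half out, with its far end at (391,165), and the dish is on the cork at (222,198). Joint 7 is running towards its limit. I'll rest the pin on the plate and regrip the knob turned by 90°.

step_arm --targets "0 0 -0.2 0;0 0 0 0;0 0 0 0"

```text
clock: 16.9
position: [0.5457, 0.137, 0.0693]
ee_rot: [[0.841, -0.541, -0.0], [-0.541, -0.841, -0.0], [-0.0, 0.0, -1.0]]
ft_force: [0.9, -0.8, -3.3]
width: 0.0242
grip_force: 60.3
```

step_arm --targets "0 0 0 0;0 0 0 0;0 0 0 0;0 0 0 0;0 0 0 1;0 0 0 1;0 0 0 1;0 0 0 1" --jaw 1

```text
clock: 17.7
position: [0.5459, 0.1374, 0.0694]
ee_rot: [[0.989, -0.149, 0.0], [-0.149, -0.989, 0.0], [0.0, -0.0, -1.0]]
ft_force: [-0.5, -0.3, -0.3]
width: 0.0855
grip_force: 0.0
```

step_arm --targets "0 0 0 1;0 0 0 1;0 0 0 1;0 0 0 1;0 0 0 1;0 0 0 1;0 0 0 1;0 0 0 1"

```text
clock: 18.5
position: [0.5459, 0.1373, 0.0694]
ee_rot: [[0.772, 0.635, 0.0], [0.635, -0.772, 0.0], [0.0, 0.0, -1.0]]
ft_force: [0.4, -0.7, -0.5]
width: 0.085
grip_force: 0.0
```

step_arm --targets "0 0 0 1;0 0 0 1;0 0 0 1;0 0 0 0;0 0 0 0"

```text
clock: 19.0
position: [0.5459, 0.1372, 0.0693]
ee_rot: [[0.545, 0.839, -0.0], [0.839, -0.545, 0.0], [0.0, -0.0, -1.0]]
ft_force: [-0.4, 0.7, -0.6]
width: 0.0853
grip_force: 0.0
```

Run:
```python
from h import *
s=sense();print(s["position"].round(4),s["ft_force"].round(1),s["width"],s["joint_pos"].round(0))
f=grab_frame("wrist");print(topdisc(f,"knob",.08,.11))
```

```text
[0.5459 0.1372 0.0693] [-0.4  0.7 -0.6] 0.08526797629526603 [ 11.  27. -36.  99.  18.  61. -64.]
[]
```

step_arm --targets "0 0 0 0;0 0 0 0;0 0 0 0;0 0 0 0;0 0 0 0;0 0 0.22 0;0 0 0 0;0 0 0 0" --jaw 0

```text
clock: 19.9
position: [0.5453, 0.1373, 0.0731]
ee_rot: [[0.542, 0.841, -0.001], [0.841, -0.542, 0.0], [-0.001, -0.001, -1.0]]
ft_force: [-0.2, 0.8, -7.9]
width: 0.0239
grip_force: 59.2
```

step_arm --targets "0.28 0.32 0 -0.89;0.3 0.29 0 -0.89;0.33 0.26 0 -0.89;0.35 0.23 0 -0.89;0.37 0.2 0 -0.89;0.39 0.16 0 -0.89;0.4 0.12 0 -0.89;0.41 0.08 0 -0.89"

```text
clock: 20.7
position: [0.6018, 0.1708, 0.0726]
ee_rot: [[0.969, 0.247, -0.002], [0.247, -0.969, -0.0], [-0.002, -0.0, -1.0]]
ft_force: [-1.3, 1.3, -7.4]
width: 0.0245
grip_force: 59.4
```

Run:
```python
from h import *
s=sense();print(s["position"].round(4),s["ft_force"].round(1),s["width"],s["joint_pos"].round(0))
d=s["position"][:2]-[.6166,.082];print(np.hypot(*d), np.pi+np.deg2rad(4.617)-np.arctan2(d[1],d[0]))
```

```text
[0.6018 0.1708 0.0726] [-1.3  1.3 -7.4] 0.024527112504982105 [   1.   32.  -27.   89.   15.   64. -105.]
0.09000356131657561 1.4866109385813924
```

step_arm --targets "0.05 0 0 -0.1;0 0 -0.3 0;0 0 -0.3 0;0 0 -0.2 0;0 0 0 0;0 0 0 0"

```text
clock: 21.3
position: [0.6035, 0.171, 0.0582]
ee_rot: [[0.971, 0.241, 0.001], [0.241, -0.971, 0.001], [0.001, -0.001, -1.0]]
ft_force: [-1.2, 3.0, -0.6]
width: 0.0242
grip_force: 60.2
```

step_arm --targets "0 0 0 0;0 0 0 0;0 0 0 0;0 0 0 0;0 0 0.5 0;0 0 1 0;0 0 1 0;0 0 1 0" --jaw 1

```text
clock: 22.1
position: [0.6036, 0.1705, 0.1293]
ee_rot: [[0.971, 0.24, 0.001], [0.24, -0.971, 0.0], [0.001, -0.0, -1.0]]
ft_force: [0.4, 0.4, -1.0]
width: 0.0855
grip_force: 0.0
```

step_arm --targets "0 0 1 0;-1 0.5 1 0;-1 0.5 0 0;-1 0.5 0 0;-1 0.5 0 0;-1 0.5 0 0;-1 0.5 0 0;0 0 0 0"

```text
clock: 22.9
position: [0.4811, 0.233, 0.1689]
ee_rot: [[0.97, 0.244, 0.001], [0.244, -0.97, 0.001], [0.001, -0.001, -1.0]]
ft_force: [-0.9, -1.5, 0.3]
width: 0.0851
grip_force: 0.0
```

Run:
```python
from h import *
s=sense();print(s["clock"],s["position"].round(4),s["ft_force"].round(1))
for c in ("top","wrist"):
    f=grab_frame(c);save(f,c+"4.png");print(c,"knob",topdisc(f,"knob",.07,.11),"tin",topdisc(f,"tin0",.03,.044),"dish",topdisc(f,"dish",.07,.1))
```

```text
22.9 [0.4811 0.233  0.1689] [-0.9 -1.5  0.3]
top knob [(0.44, array([0.6026, 0.1703]), 0.0126, 0.0863)] tin [(0.72, array([ 0.5622, -0.2594]), 0.0251, 0.038), (0.63, array([ 0.4607, -0.2572]), 0.0256, 0.0379), (0.61, array([0.4454, 0.2264]), 0.0144, 0.0374)] dish []
wrist knob [(0.94, array([0.6028, 0.1717]), 0.0129, 0.0866)] tin [(0.59, array([0.6119, 0.159 ]), 0.0179, 0.0408)] dish [(0.72, array([0.5402, 0.337 ]), 0.013, 0.0824)]
```

View pics/top4.png

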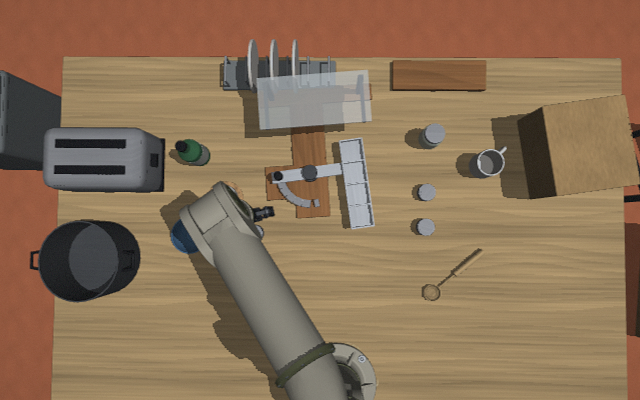

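The tray is out and the knob is at its home height. Next is the tin on the left.

step_arm --targets "-0.5 0.14 0 -0.9;-0.5 0.14 0 0;-0.5 0.14 0 0;-0.5 0.14 0 0;-0.1 0 0 0;0 0 0 0"

```text
clock: 23.9
position: [0.4413, 0.2418, 0.1679]
ee_rot: [[0.989, 0.149, 0.001], [0.149, -0.989, -0.0], [0.001, 0.0, -1.0]]
ft_force: [1.0, -1.3, -0.0]
width: 0.0855
grip_force: 0.0
```

Run:
```python
from h import *
s=sense();print(s["clock"],s["position"].round(4),s["ee_rot"][:2,1])
for c in ("scene","wrist"):
    f=grab_frame(c);save(f,c+"5.png");print(c,"tin",topdisc(f,"tin0",.03,.046))
    print((-f["R"].T@f["t"]).round(3),f["R"][2].round(2))
```

```text
23.9 [0.4413 0.2418 0.1679] [ 0.14861177 -0.9888956 ]
scene tin [(0.76, array([0.4441, 0.2465]), 0.025, 0.0373), (0.57, array([ 0.4674, -0.2556]), 0.0261, 0.0361), (0.51, array([0.5536, 0.0395]), 0.1657, 0.0379), (0.48, array([ 0.5653, -0.2588]), 0.0263, 0.0368)]
[1.265 0.136 1.33 ] [-0.51 -0.08 -0.85]
wrist tin [(0.9, array([0.4384, 0.2452]), 0.0254, 0.0392)]
[0.515 0.253 0.311] [-0.29 -0.04 -0.96]
```

step_arm --targets "-0.15 0.17 0 0;0 0 -1 0;0 0 -1 0;0 0 -1 0;0 0 -1 0;0 0 -1 0;0 0 -1 0;0 0 -1 0"

```text
clock: 24.9
position: [0.4384, 0.2454, 0.0269]
ee_rot: [[0.989, 0.147, -0.0], [0.147, -0.989, 0.0], [0.0, -0.0, -1.0]]
ft_force: [0.2, 0.5, 0.2]
width: 0.0854
grip_force: 0.0
```

step_arm --targets "0 0 -0.4 0;0 0 -0.27 0;0 0 0 0;0 0 0 0"

```text
clock: 25.3
position: [0.439, 0.2455, 0.015]
ee_rot: [[0.989, 0.147, 0.001], [0.147, -0.989, 0.001], [0.001, -0.0, -1.0]]
ft_force: [-0.1, -0.1, -0.1]
width: 0.0855
grip_force: 0.0
```

step_arm --targets "0 0 0 0;0 0 0 0;0 0 0 0;0 0 0 0;0 0 0 0" --jaw 0 --squeeze 40

```text
clock: 25.8
position: [0.439, 0.2453, 0.015]
ee_rot: [[0.989, 0.147, 0.001], [0.147, -0.989, 0.0], [0.001, -0.0, -1.0]]
ft_force: [-1.4, -1.0, 5.5]
width: 0.0488
grip_force: 40.8
```

step_arm --targets "0 0 0.5 0;0 0 1 0;0 0 1 0;0 0 1 0;0 0 1 0;0 0 1 0;0 0 1 0;0 0 0 0"

```text
clock: 26.6
position: [0.4398, 0.2461, 0.1475]
ee_rot: [[0.989, 0.147, 0.005], [0.147, -0.989, 0.002], [0.005, -0.001, -1.0]]
ft_force: [-0.1, 0.7, -0.4]
width: 0.049
grip_force: 41.5
```

step_arm --targets "0.4 -0.7 0.3 0;0.6 -1 0.3 0;0.6 -1 0.3 0;0.6 -1 0.3 0;0.6 -1 0 0;0.6 -1 0 0;0.6 -1 0 0;0.6 -1 0 0"

```text
clock: 27.4
position: [0.5304, 0.0902, 0.1675]
ee_rot: [[0.989, 0.148, -0.001], [0.148, -0.989, -0.0], [-0.001, -0.0, -1.0]]
ft_force: [1.3, 0.1, 0.0]
width: 0.0489
grip_force: 41.5
```

step_arm --targets "0.6 -1 0 0;0.6 -1 0 0;0.6 -1 0 0;0.6 -1 0 0;0.6 -1 0 0;0.6 -1 0 0;0.6 -1 0 0;0 0 0 0"

```text
clock: 28.2
position: [0.6148, -0.0533, 0.1669]
ee_rot: [[0.99, 0.142, -0.001], [0.142, -0.99, -0.002], [-0.002, 0.001, -1.0]]
ft_force: [-0.0, -0.8, -1.0]
width: 0.049
grip_force: 41.6
```

Run:
```python
from h import *
s=sense();print(s["clock"],s["position"].round(4),s["ee_rot"][:2,1].round(3),s["width"],s["ft_force"].round(1))
f=grab_frame("wrist");save(f,"w6.png")
for c in ("wrist","top"):
    if c=="top": f=grab_frame(c);save(f,"t6.png")
    P=pts(f)
    m=(P[...,2]>.048)&(P[...,2]<.060)&(P[...,0]>.42)&(P[...,0]<.76)&(P[...,1]<0.02)&(P[...,1]>-.13)&(f["range_z"]>0)
    q=P[m];r=cv2.minAreaRect(q[:,:2].astype(np.float32));print(c,len(q),r,cv2.boxPoints(r).round(3).tolist())
```

```text
28.2 [ 0.6148 -0.0533  0.1669] [ 0.142 -0.99 ] 0.04899497243420643 [-0.  -0.8 -1. ]
wrist 3010 ((0.5856343507766724, -0.053541384637355804), (0.26015421748161316, 0.0682663545012474), 8.306955337524414) [[0.4519999921321869, -0.039000000804662704], [0.4620000123977661, -0.10599999874830246], [0.718999981880188, -0.0689999982714653], [0.7089999914169312, -0.0010000000474974513]]
top 0 ((0.0, 0.0), (0.0, 0.0), 0.0) [[0.0, 0.0], [0.0, 0.0], [0.0, 0.0], [0.0, 0.0]]
```

View pics/w6.png

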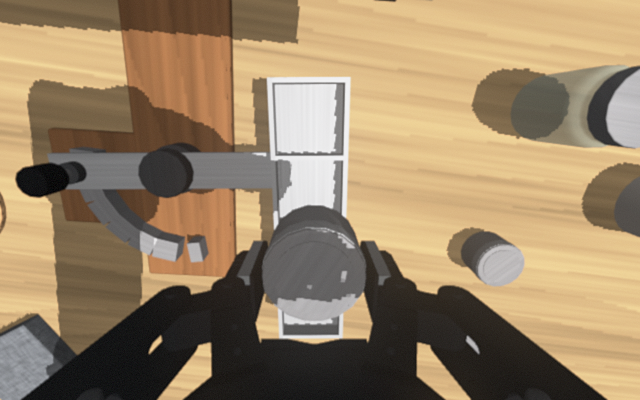

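The wrist view shows the tin held above compartments 1 and 2 at (315,270), and the empty tray running from (310,80) to (310,335). I'll correct the position and lower the tin.

step_arm --targets "0.12 0.22 0 0;0 0 -1 0;0 0 -1 0;0 0 -1 0;0 0 -1 0;0 0 -1 0;0 0 -0.4 0;0 0 0 0"

```text
clock: 29.1
position: [0.6204, -0.0433, 0.065]
ee_rot: [[0.989, 0.149, 0.009], [0.149, -0.989, -0.0], [0.009, 0.002, -1.0]]
ft_force: [-2.1, -2.3, 22.2]
width: 0.0489
grip_force: 57.5
```

step_arm --targets "0 0 -0.2 0;0 0 0 0;0 0 0 0"

```text
clock: 29.4
position: [0.6223, -0.0431, 0.0639]
ee_rot: [[0.989, 0.149, 0.014], [0.149, -0.989, -0.001], [0.013, 0.003, -1.0]]
ft_force: [-3.6, -2.1, 34.7]
width: 0.049
grip_force: 68.1
```

Contact came early: the previous move hadn't settled, so the tin is sitting on a wall. I'll raise it and settle before correcting.

step_arm --targets "0 0 0.5 0;0 0 0.5 0;0 0 0.5 0;0 0 0 0;0 0 0 0;0 0 0 0"

```text
clock: 30.0
position: [0.6164, -0.0444, 0.0854]
ee_rot: [[0.989, 0.147, -0.001], [0.147, -0.989, 0.0], [-0.001, -0.0, -1.0]]
ft_force: [0.4, 0.3, -0.8]
width: 0.0485
grip_force: 61.2
```

Run:
```python
from h import *
s=sense();print(s["clock"],s["position"].round(4),s["width"],s["ft_force"].round(1))
f=grab_frame("wrist");save(f,"w7.png")
print(topdisc(f,"tin0",.05,.2))
P=pts(f);m=(P[...,2]>.048)&(P[...,2]<.060)&(P[...,0]>.42)&(P[...,0]<.76)&(P[...,1]<0.02)&(P[...,1]>-.13)&(f["range_z"]>0)
q=P[m];r=cv2.minAreaRect(q[:,:2].astype(np.float32));print(r)
```

```text
30.0 [ 0.6164 -0.0444  0.0854] 0.048483687212780076 [ 0.4  0.3 -0.8]
[(0.63, array([ 0.6153, -0.0441]), 0.0261, 0.1114)]
((0.6222837567329407, -0.04871496558189392), (0.1932975947856903, 0.06837212294340134), 9.83012580871582)
```

View pics/w7.png

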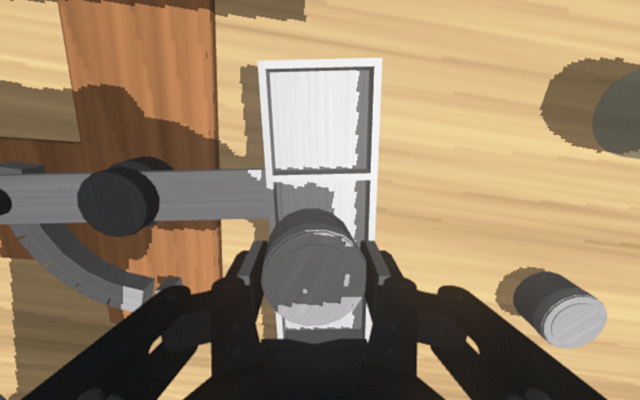

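The tin hangs level, about 4.5 mm too far towards +y. I'll correct that and lower it.

step_arm --targets "0.07 -0.23 0 0;0 0 0 0;0 0 -0.6 0;0 0 -0.6 0;0 0 -0.3 0;0 0 0 0;0 0 0 0"

```text
clock: 30.8
position: [0.6181, -0.049, 0.056]
ee_rot: [[0.989, 0.148, -0.001], [0.148, -0.989, 0.0], [-0.001, -0.0, -1.0]]
ft_force: [0.4, 1.0, -1.0]
width: 0.0488
grip_force: 61.1
```

step_arm --targets "0 0 -0.15 0;0 0 -0.1 0;0 0 0 0"

```text
clock: 31.1
position: [0.6196, -0.049, 0.0526]
ee_rot: [[0.989, 0.147, 0.003], [0.147, -0.989, -0.0], [0.003, 0.001, -1.0]]
ft_force: [1.0, 0.2, 3.6]
width: 0.049
grip_force: 60.8
```

step_arm --targets "0 0 0 0;0 0 0 0;0 0 0 0;0 0 0 0;0 0 0.6 0;0 0 1 0;0 0 1 0;0 0 1 0" --jaw 1

```text
clock: 31.9
position: [0.6184, -0.049, 0.125]
ee_rot: [[0.989, 0.147, 0.001], [0.147, -0.989, 0.0], [0.001, -0.0, -1.0]]
ft_force: [0.8, 1.0, -0.3]
width: 0.0854
grip_force: 0.0
```

step_arm --targets "-0.2 0 1 0;-0.2 0 1 0;-0.2 -0.7 0.5 0;-0.2 -1 0 0;-0.2 -1 0 0;-0.2 -1 0 0;0 0 0 0;0 0 0 0"

```text
clock: 32.7
position: [0.594, -0.1243, 0.1733]
ee_rot: [[0.989, 0.145, -0.0], [0.145, -0.989, 0.0], [-0.0, -0.0, -1.0]]
ft_force: [1.1, 0.7, 0.2]
width: 0.085
grip_force: 0.0
```

```bash
cat >> h.py <<'E'
def trayfit(f):
    P=pts(f);m=(P[...,2]>.048)&(P[...,2]<.060)&(P[...,0]>.42)&(P[...,0]<.76)&(P[...,1]<0.02)&(P[...,1]>-.13)&(f["range_z"]>0)
    return cv2.minAreaRect(P[m][:,:2].astype(np.float32))
E
python3 - <<'E'
from h import *
s=sense();print(s["clock"],s["position"].round(4),s["width"],s["ft_force"].round(1))
f=grab_frame("wrist");save(f,"w8.png")
print(topdisc(f,"tin0",.03,.09),trayfit(f))
f=grab_frame("top");print(topdisc(f,"tin0",.03,.09),topdisc(f,"dish",.06,.09))
E
```

```text
32.7 [ 0.594  -0.1243  0.1733] 0.08503596918615218 [1.1 0.7 0.2]
[(0.93, array([ 0.6176, -0.0481]), 0.0254, 0.077), (0.92, array([ 0.563 , -0.2593]), 0.0253, 0.0392), (0.74, array([ 0.4603, -0.2474]), 0.0224, 0.0392)] ((0.5890215635299683, -0.05431419610977173), (0.26068130135536194, 0.06868410855531693), 9.78162670135498)
[(0.69, array([0.4324, 0.431 ]), 0.055, 0.0419), (0.65, array([ 0.6194, -0.0463]), 0.0275, 0.0765), (0.57, array([0.5762, 0.0263]), 0.1702, 0.0402), (0.44, array([ 0.463 , -0.2722]), 0.0147, 0.039)] []
```

step_arm --targets "-0.22 -0.96 0 0;-0.22 -0.96 0 0;-0.22 -0.96 0 0;-0.22 -0.96 0 0;-0.22 -0.96 0 0;-0.22 -0.96 0 0;-0.22 -0.96 0 0;0 0 0 0"

```text
clock: 33.75
position: [0.5624, -0.2608, 0.173]
ee_rot: [[0.99, 0.143, -0.001], [0.143, -0.99, -0.002], [-0.001, 0.001, -1.0]]
ft_force: [-0.5, 0.6, -1.2]
width: 0.0854
grip_force: 0.0
```

step_arm --targets "0 0 -1 0;0 0 -1 0;0 0 -1 0;0 0 0 0;0 0 0 0"

```text
clock: 34.25
position: [0.5638, -0.2563, 0.1135]
ee_rot: [[0.989, 0.149, -0.0], [0.149, -0.989, 0.001], [-0.0, -0.001, -1.0]]
ft_force: [0.0, -0.0, 1.2]
width: 0.0852
grip_force: 0.0
```

Run:
```python
from h import *
s=sense();print(s["clock"],s["position"].round(4),s["width"],s["ft_force"].round(1))
f=grab_frame("wrist");print(topdisc(f,"tin0",.03,.09))
f=grab_frame("top");print(topdisc(f,"dish",.06,.09))
```

```text
34.25 [ 0.5638 -0.2563  0.1135] 0.08519107814813107 [ 0.  -0.   1.2]
[(0.97, array([ 0.4617, -0.257 ]), 0.0255, 0.0392), (0.94, array([ 0.5627, -0.2599]), 0.0254, 0.0392), (0.7, array([ 0.6148, -0.0488]), 0.0335, 0.0666)]
[(0.88, array([0.5402, 0.3352]), 0.0125, 0.0824), (0.53, array([ 0.6684, -0.4406]), 0.0453, 0.078)]
```

step_arm --targets "-0.05 -0.17 -1 0;0 0 -1 0;0 0 -1 0;0 0 -1 0;0 0 -0.6 0;0 0 -0.35 0;0 0 0 0;0 0 0 0"

```text
clock: 35.25
position: [0.5631, -0.2611, 0.0152]
ee_rot: [[0.989, 0.147, 0.001], [0.147, -0.989, -0.0], [0.001, 0.001, -1.0]]
ft_force: [0.3, 0.7, 0.5]
width: 0.0853
grip_force: 0.0
```

step_arm --targets "0 0 0 0;0 0 0 0;0 0 0 0;0 0 0 0;0 0 0 0" --jaw 0 --squeeze 50

```text
clock: 35.75
position: [0.5632, -0.2612, 0.0153]
ee_rot: [[0.989, 0.147, 0.002], [0.147, -0.989, -0.001], [0.001, 0.001, -1.0]]
ft_force: [-0.9, -0.0, 5.4]
width: 0.0483
grip_force: 52.0
```

step_arm --targets "0 0 0.5 0;0 0 1 0;0 0 1 0;0 0 1 0;0 0 1 0;0 0 1 0;0 0 0 0;0 0 0 0"

```text
clock: 36.55
position: [0.5624, -0.2609, 0.1244]
ee_rot: [[0.989, 0.147, 0.0], [0.147, -0.989, -0.0], [0.0, 0.0, -1.0]]
ft_force: [-0.2, 0.3, -1.7]
width: 0.048
grip_force: 51.7
```

step_arm --targets "-0.05 0.5 0 0;-0.05 1 0 0;-0.05 1 0 0;-0.05 1 0 0;-0.05 1 0 0;0 1 0 0;0 1 0 0;0 1 0 0"

```text
clock: 37.35
position: [0.5564, -0.109, 0.1229]
ee_rot: [[0.989, 0.148, -0.002], [0.148, -0.989, 0.001], [-0.002, -0.001, -1.0]]
ft_force: [0.2, 0.2, -1.4]
width: 0.0484
grip_force: 51.8
```

step_arm --targets "0 1 0 0;0 1 0 0;0 0.56 0 0;0 0 0 0;0 0 0 0;0 0 0 0"

```text
clock: 37.95
position: [0.5573, -0.0612, 0.124]
ee_rot: [[0.989, 0.145, -0.0], [0.145, -0.989, -0.001], [-0.001, 0.0, -1.0]]
ft_force: [0.5, -0.0, -1.1]
width: 0.0487
grip_force: 51.8
```

Run:
```python
from h import *
s=sense();print(s["clock"],s["position"].round(4),s["width"],s["ft_force"].round(1))
f=grab_frame("wrist");print(topdisc(f,"tin0",.03,.17),trayfit(f))
```

```text
37.95 [ 0.5573 -0.0612  0.124 ] 0.04865778146350387 [ 0.5 -0.  -1.1]
[(0.97, array([ 0.5252, -0.078 ]), 0.062, 0.1478), (0.94, array([ 0.6175, -0.049 ]), 0.0295, 0.0772), (0.73, array([0.6012, 0.1684]), 0.0041, 0.0525), (0.64, array([ 0.4712, -0.26  ]), 0.0228, 0.039)] ((0.5799767971038818, -0.055802054703235626), (0.24237115681171417, 0.06841554492712021), 9.68985652923584)
```

step_arm --targets "0 0.06 0 0;0 0 -1 0;0 0 -1 0;0 0 -0.8 0;0 0 -0.4 0;0 0 0 0;0 0 0 0"

```text
clock: 38.75
position: [0.5579, -0.0586, 0.0609]
ee_rot: [[0.989, 0.147, 0.001], [0.147, -0.989, 0.0], [0.001, 0.0, -1.0]]
ft_force: [-0.0, -0.1, -0.1]
width: 0.0485
grip_force: 51.8
```

step_arm --targets "0 0 -0.15 0;0 0 -0.1 0;0 0 0 0"

```text
clock: 39.05
position: [0.5575, -0.0585, 0.0554]
ee_rot: [[0.989, 0.147, 0.0], [0.147, -0.989, -0.0], [0.0, 0.0, -1.0]]
ft_force: [0.3, -0.0, -1.6]
width: 0.0483
grip_force: 51.8
```

step_arm --targets "0 0 -0.1 0;0 0 -0.05 0;0 0 0 0"

```text
clock: 39.35
position: [0.5583, -0.0587, 0.0533]
ee_rot: [[0.989, 0.147, 0.002], [0.147, -0.989, -0.0], [0.002, 0.001, -1.0]]
ft_force: [-0.6, -0.7, 5.5]
width: 0.0486
grip_force: 52.6
```

step_arm --targets "0 0 0 0;0 0 0 0;0 0 0 0;0 0 0 0;0 0 0.6 0;0 0 1 0;0 0 1 0;0 0 1 0" --jaw 1

```text
clock: 40.15
position: [0.5576, -0.0584, 0.126]
ee_rot: [[0.989, 0.148, 0.001], [0.148, -0.989, 0.0], [0.001, -0.0, -1.0]]
ft_force: [-0.7, -0.5, 0.1]
width: 0.0853
grip_force: 0.0
```

step_arm --targets "-0.5 -0.8 0 0;-0.5 -1 0 0;-0.5 -1 0 0;-0.5 -1 0 0;-0.5 -1 0 0;-0.5 -1 0 0;-0.5 -1 0 0;-0.5 -1 0 0"

```text
clock: 40.95
position: [0.4773, -0.2153, 0.1253]
ee_rot: [[0.989, 0.148, 0.001], [0.148, -0.989, -0.0], [0.001, 0.0, -1.0]]
ft_force: [1.0, -0.3, -1.0]
width: 0.0851
grip_force: 0.0
```

step_arm --targets "-0.5 -1 0 0;-0.3 -1 0 0;0 0 0 0;0 0 0 0;0 0 0 0"

```text
clock: 41.45
position: [0.4621, -0.2533, 0.1247]
ee_rot: [[0.989, 0.149, 0.001], [0.149, -0.989, 0.0], [0.001, -0.0, -1.0]]
ft_force: [0.8, 0.2, 0.4]
width: 0.0854
grip_force: 0.0
```

Run:
```python
from h import *
s=sense();print(s["clock"],s["position"].round(4),s["width"],s["ft_force"].round(1))
f=grab_frame("wrist");save(f,"w9.png");print(topdisc(f,"tin0",.03,.17),trayfit(f))
f=grab_frame("top");print(topdisc(f,"dish",.06,.09),topdisc(f,"tin0",.03,.17),trayfit(f))
```

```text
41.45 [ 0.4621 -0.2533  0.1247] 0.08542310611563875 [0.8 0.2 0.4]
[(0.83, array([ 0.5524, -0.0642]), 0.0291, 0.0758), (0.62, array([ 0.4612, -0.2567]), 0.0254, 0.0393)] ((0.5197662115097046, -0.06692840158939362), (0.11860860884189606, 0.07073898613452911), 9.664258003234863)
[(0.74, array([0.5402, 0.3354]), 0.0128, 0.0812)] [(0.77, array([ 0.5577, -0.0586]), 0.0249, 0.0763), (0.53, array([ 0.4772, -0.2451]), 0.0128, 0.0367), (0.53, array([0.5776, 0.0258]), 0.1713, 0.0408), (0.52, array([ 0.617 , -0.0484]), 0.0241, 0.0762)] ((0.5872409343719482, -0.0407620444893837), (0.2594418227672577, 0.09771852195262909), 9.947907447814941)
```

step_arm --targets "-0.05 -0.17 -1 0;0 0 -1 0;0 0 -1 0;0 0 -1 0;0 0 -1 0;0 0 -0.48 0;0 0 0 0;0 0 0 0"

```text
clock: 42.5
position: [0.461, -0.2579, 0.0153]
ee_rot: [[0.989, 0.148, 0.001], [0.148, -0.989, -0.0], [0.001, 0.0, -1.0]]
ft_force: [-0.0, 0.5, -1.0]
width: 0.0851
grip_force: 0.0
```

step_arm --targets "0 0 0 0;0 0 0 0;0 0 0 0;0 0 0 0;0 0 0 0" --jaw 0

```text
clock: 43.0
position: [0.4612, -0.2583, 0.0158]
ee_rot: [[0.989, 0.147, 0.002], [0.147, -0.989, -0.001], [0.001, 0.001, -1.0]]
ft_force: [-0.4, 0.2, 5.0]
width: 0.0482
grip_force: 51.1
```

step_arm --targets "0 0 0.5 0;0 0 1 0;0 0 1 0;0 0 1 0;0 0 1 0;0 0 1 0;0 0 0 0;0 0 0 0"

```text
clock: 43.8
position: [0.4606, -0.258, 0.1251]
ee_rot: [[0.989, 0.147, 0.001], [0.147, -0.989, -0.001], [0.001, 0.001, -1.0]]
ft_force: [0.3, 0.4, -2.1]
width: 0.0483
grip_force: 51.7
```

step_arm --targets "0.17 0.5 0 0;0.17 1 0 0;0.17 1 0 0;0.17 1 0 0;0.17 1 0 0;0.17 1 0 0;0.17 1 0 0;0.17 1 0 0"

```text
clock: 44.6
position: [0.4871, -0.1059, 0.1235]
ee_rot: [[0.989, 0.148, -0.002], [0.148, -0.989, 0.001], [-0.002, -0.001, -1.0]]
ft_force: [0.8, 0.4, -1.0]
width: 0.0483
grip_force: 51.7
```

step_arm --targets "0.17 1 0 0;0.16 0.87 0 0;0 0 0 0;0 0 0 0;0 0 0 0;0 0 0 0"

```text
clock: 45.2
position: [0.494, -0.0715, 0.1244]
ee_rot: [[0.989, 0.146, -0.001], [0.146, -0.989, -0.0], [-0.001, 0.0, -1.0]]
ft_force: [0.1, 0.5, -0.3]
width: 0.0481
grip_force: 51.8
```

Run:
```python
from h import *
s=sense();print(s["clock"],s["position"].round(4),s["width"],s["ft_force"].round(1))
f=grab_frame("wrist");save(f,"w10.png");print(topdisc(f,"tin0",.03,.17))
```

```text
45.2 [ 0.494  -0.0715  0.1244] 0.048125830849618904 [ 0.1  0.5 -0.3]
[(0.92, array([ 0.5584, -0.056 ]), 0.0276, 0.0772), (0.9, array([ 0.4889, -0.0723]), 0.031, 0.1476), (0.78, array([ 0.6192, -0.0433]), 0.0302, 0.0771)]
```

View pics/w10.png

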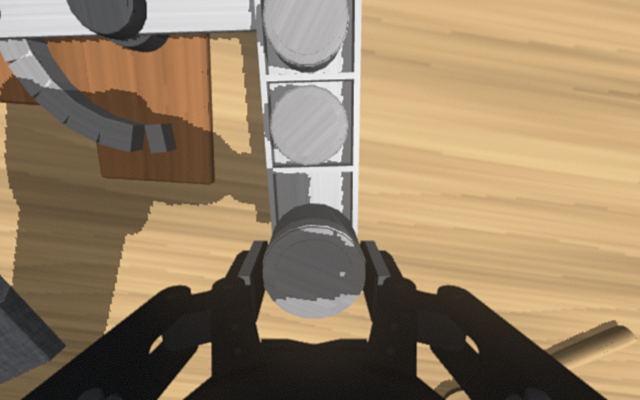

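Two tins stand flat in compartments, at (308,125) and (305,30). The third is over compartment 0, so I'll lower it.

step_arm --targets "0 0 0 0;0 0 -1 0;0 0 -1 0;0 0 -0.8 0;0 0 -0.4 0;0 0 0 0;0 0 0 0"

```text
clock: 46.0
position: [0.4947, -0.0706, 0.0612]
ee_rot: [[0.989, 0.147, 0.001], [0.147, -0.989, 0.0], [0.001, 0.0, -1.0]]
ft_force: [0.2, -0.5, -1.7]
width: 0.0482
grip_force: 51.8
```

step_arm --targets "0 0 -0.15 0;0 0 -0.1 0;0 0 0 0"

```text
clock: 46.3
position: [0.4943, -0.0705, 0.0557]
ee_rot: [[0.989, 0.147, 0.0], [0.147, -0.989, -0.0], [0.0, 0.0, -1.0]]
ft_force: [0.2, -0.6, -1.6]
width: 0.0482
grip_force: 51.8
```

step_arm --targets "0 0 -0.1 0;0 0 -0.05 0;0 0 0 0"

```text
clock: 46.6
position: [0.495, -0.0708, 0.0538]
ee_rot: [[0.989, 0.147, 0.002], [0.147, -0.989, -0.001], [0.001, 0.001, -1.0]]
ft_force: [-3.3, -0.2, 9.5]
width: 0.0484
grip_force: 52.8
```

step_arm --targets "0 0 0 0;0 0 0 0;0 0 0 0;0 0 0 0;0 0 0.6 0;0 0 1 0;0 0 1 0;0 0 1 0" --jaw 1

```text
clock: 47.4
position: [0.4944, -0.0703, 0.1263]
ee_rot: [[0.989, 0.148, 0.001], [0.148, -0.989, 0.0], [0.001, -0.0, -1.0]]
ft_force: [0.6, 0.4, 0.9]
width: 0.0852
grip_force: 0.0
```

step_arm --targets "0 0.8 1 0;0 1 1 0;0 1 0 0;0 1 0 0;0 1 0 0;0 1 0 0;0 1 0 0;0 1 0 0"

```text
clock: 48.2
position: [0.4943, 0.0864, 0.1656]
ee_rot: [[0.989, 0.147, 0.001], [0.147, -0.989, 0.0], [0.001, 0.0, -1.0]]
ft_force: [-0.6, 0.6, 0.1]
width: 0.0856
grip_force: 0.0
```

step_arm --targets "1 1 0 0;1 1 0 0;1 1 0 0;1 1 0 0;1 0.3 0 0;0.4 0 0 0;0 0 0 0;0 0 0 0"

```text
clock: 49.0
position: [0.6018, 0.1708, 0.1649]
ee_rot: [[0.989, 0.147, -0.0], [0.147, -0.989, -0.0], [-0.0, 0.0, -1.0]]
ft_force: [-0.1, -0.1, -0.4]
width: 0.0852
grip_force: 0.0
```

Run:
```python
from h import *
s=sense();print(s["clock"],s["position"].round(4),s["width"],s["ft_force"].round(1),s["joint_pos"].round(0))
f=grab_frame("wrist");print(topdisc(f,"knob",.07,.11),topdisc(f,"tin0",.06,.17))
f=grab_frame("top");save(f,"t11.png");print(topdisc(f,"dish",.06,.09),topdisc(f,"tin0",.06,.17))
```

```text
49.0 [0.6018 0.1708 0.1649] 0.0852077985034791 [-0.1 -0.1 -0.4] [   2.   27.  -29.   83.   13.   74. -110.]
[(0.72, array([0.6019, 0.1712]), 0.0126, 0.0866)] [(0.67, array([ 0.5195, -0.0729]), 0.0284, 0.0761), (0.58, array([ 0.6183, -0.0473]), 0.0261, 0.077), (0.57, array([ 0.5582, -0.0571]), 0.0255, 0.077)]
[(0.72, array([0.5962, 0.0053]), 0.0979, 0.061)] [(0.71, array([ 0.6166, -0.0479]), 0.0238, 0.0765), (0.68, array([0.684 , 0.0567]), 0.2591, 0.1661), (0.55, array([ 0.4912, -0.0771]), 0.0252, 0.0763), (0.47, array([ 0.5579, -0.0571]), 0.0247, 0.0764)]
```

View pics/t11.png

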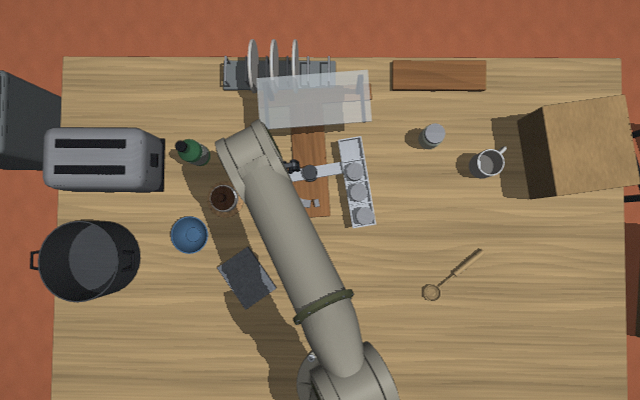

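All three tins are in the tray, at (354,171), (359,191) and (364,215). The dish is on the cork at (223,198). I'll grip the knob and swing the tray back.

step_arm --targets "0.02 0 -1 0;0 0 -1 0;0 0 -1 0;0 0 -1 0;0 0 -0.9 0;0 0 -0.5 0;0 0 0 0;0 0 0 0"

```text
clock: 50.1
position: [0.603, 0.1717, 0.0574]
ee_rot: [[0.989, 0.147, 0.001], [0.147, -0.989, 0.0], [0.001, -0.0, -1.0]]
ft_force: [-0.2, -0.6, 0.7]
width: 0.0855
grip_force: 0.0
```

step_arm --targets "0 0 0 0;0 0 0 0;0 0 0 0;0 0 0 0;0 0 0 0;0 0 0 0" --jaw 0 --squeeze 60

```text
clock: 50.7
position: [0.6032, 0.1711, 0.0573]
ee_rot: [[0.989, 0.147, 0.001], [0.147, -0.989, -0.0], [0.001, 0.0, -1.0]]
ft_force: [-0.3, -2.3, 5.1]
width: 0.0243
grip_force: 59.1
```

step_arm --targets "0 0 0.2 0;0 0 0.3 0;0 0 0.32 0;0 0 0 0;0 0 0 0"

```text
clock: 51.2
position: [0.6025, 0.171, 0.0728]
ee_rot: [[0.989, 0.147, -0.0], [0.147, -0.989, -0.001], [-0.001, 0.0, -1.0]]
ft_force: [2.4, -3.0, -8.0]
width: 0.0239
grip_force: 59.2
```

Run:
```python
from h import *
s=sense();print(s["position"].round(4),s["joint_pos"].round(0))
a=np.deg2rad(4.617);p=np.array([.6166,.082]);prev=s["position"][:2]
d=prev-p;t0=np.pi+a-np.arctan2(d[1],d[0]);print(np.hypot(*d),t0)
for t in np.linspace(t0,0,25)[1:]:
    q=p+.09*np.array([np.cos(np.pi+a-t),np.sin(np.pi+a-t)]);print(round(t,3),((q-prev)/.02).round(2));prev=q
print(prev,np.rad2deg(t0)/24/6)
```

```text
[0.6025 0.171  0.0728] [   1.   32.  -28.   88.   16.   64. -112.]
0.09010675491610283 1.494542041706413
1.432 [-0.27 -0.06]
1.37 [-0.27 -0.07]
1.308 [-0.27 -0.09]
1.245 [-0.26 -0.1 ]
1.183 [-0.25 -0.12]
1.121 [-0.25 -0.13]
1.059 [-0.24 -0.15]
0.996 [-0.23 -0.16]
0.934 [-0.22 -0.18]
0.872 [-0.21 -0.19]
0.81 [-0.19 -0.2 ]
0.747 [-0.18 -0.21]
0.685 [-0.17 -0.23]
0.623 [-0.15 -0.24]
0.56 [-0.14 -0.24]
0.498 [-0.12 -0.25]
0.436 [-0.11 -0.26]
0.374 [-0.09 -0.27]
0.311 [-0.07 -0.27]
0.249 [-0.06 -0.27]
0.187 [-0.04 -0.28]
0.125 [-0.02 -0.28]
0.062 [-0.   -0.28]
0.0 [ 0.01 -0.28]
[0.52689205 0.07475548] 0.594659383990573
```

step_arm --targets "-0.27 -0.06 0 0.59;-0.27 -0.07 0 0.59;-0.27 -0.09 0 0.59;-0.26 -0.1 0 0.59;-0.25 -0.12 0 0.59;-0.25 -0.13 0 0.59;-0.24 -0.15 0 0.59;-0.23 -0.16 0 0.59"

```text
clock: 52.0
position: [0.5619, 0.1538, 0.0729]
ee_rot: [[0.799, 0.601, 0.0], [0.601, -0.799, 0.0], [0.0, 0.0, -1.0]]
ft_force: [4.3, -1.0, -7.3]
width: 0.0245
grip_force: 59.3
```

step_arm --targets "-0.22 -0.18 0 0.59;-0.21 -0.19 0 0.59;-0.19 -0.2 0 0.59;-0.18 -0.21 0 0.59;-0.17 -0.23 0 0.59;-0.15 -0.24 0 0.59;-0.14 -0.24 0 0.59;-0.12 -0.25 0 0.59"

```text
clock: 52.8
position: [0.5344, 0.1195, 0.0732]
ee_rot: [[0.418, 0.908, 0.001], [0.908, -0.418, 0.001], [0.001, 0.0, -1.0]]
ft_force: [3.9, 0.5, -7.2]
width: 0.0242
grip_force: 59.3
```

Run:
```python
from h import *
s=sense();print(s["position"].round(4),s["joint_pos"].round(0),s["ft_force"].round(1))
d=s["position"][:2]-[.6166,.082];print(np.hypot(*d),np.pi+np.deg2rad(4.617)-np.arctan2(d[1],d[0]))
f=grab_frame("top");print(topdisc(f,"tin0",.06,.1))
```

```text
[0.5344 0.1195 0.0732] [ 17.  26. -41. 101.  19.  61. -56.] [ 3.9  0.5 -7.2]
0.09040429075408396 0.5088216998557873
[(0.78, array([ 0.6814, -0.1094]), 0.0258, 0.0764), (0.73, array([ 0.7018, -0.0443]), 0.0254, 0.0763), (0.57, array([0.7255, 0.0124]), 0.0257, 0.0763), (0.52, array([ 6.565e-01, -4.000e-04]), 0.1118, 0.0614)]
```

step_arm --targets "-0.11 -0.26 0 0.59;-0.09 -0.27 0 0.59;-0.07 -0.27 0 0.59;-0.06 -0.27 0 0.59;-0.04 -0.28 0 0.59;-0.02 -0.28 0 0.59;0 -0.28 0 0.59;0.01 -0.28 0 0.59"

```text
clock: 53.7
position: [0.5264, 0.0765, 0.0731]
ee_rot: [[-0.061, 0.998, -0.0], [0.998, 0.061, 0.001], [0.001, -0.0, -1.0]]
ft_force: [2.2, 2.1, -7.2]
width: 0.0247
grip_force: 59.4
```

step_arm --targets "0 0 0 0;0 0 0 0"

```text
clock: 53.9
position: [0.5264, 0.0763, 0.073]
ee_rot: [[-0.058, 0.998, -0.0], [0.998, 0.058, 0.001], [0.001, -0.0, -1.0]]
ft_force: [1.8, 1.4, -6.8]
width: 0.0245
grip_force: 59.5
```

Run:
```python
from h import *
s=sense();print(s["position"].round(4),s["joint_pos"].round(0),s["ft_force"].round(1))
d=s["position"][:2]-[.6166,.082];print(np.hypot(*d),np.pi+np.deg2rad(4.617)-np.arctan2(d[1],d[0])-2*np.pi)
```

```text
[0.5264 0.0763 0.073 ] [ 26.  26. -47. 103.  21.  61. -25.] [ 1.8  1.4 -6.8]
0.09036167484236048 0.017439361201730286
```

step_arm --targets "0.02 -0.08 0 0;0 0 -0.3 0;0 0 -0.3 0;0 0 -0.2 0;0 0 0 0;0 0 0 0"

```text
clock: 54.5
position: [0.5267, 0.0752, 0.0573]
ee_rot: [[-0.061, 0.998, -0.0], [0.998, 0.061, 0.001], [0.001, -0.0, -1.0]]
ft_force: [-3.4, 4.4, 1.7]
width: 0.0244
grip_force: 60.4
```

step_arm --targets "0 0 0 0;0 0 0 0;0 0 0 0;0 0 0 0;0 0 0.5 0;0 0 1 0;0 0 1 0;0 0 1 0" --jaw 0.6

```text
clock: 55.3
position: [0.5272, 0.0738, 0.1286]
ee_rot: [[-0.06, 0.998, 0.0], [0.998, 0.06, 0.0], [0.0, 0.0, -1.0]]
ft_force: [0.4, -0.4, -0.1]
width: 0.0513
grip_force: 0.0
```

step_arm --targets "0 0 1 0;0 -1 1 0;0 -1 1 0;0 -1 0 0;0 -1 0 0;0 -1 0 0;0 -1 0 0;0 -1 0 0"

```text
clock: 56.1
position: [0.5271, -0.0671, 0.188]
ee_rot: [[-0.06, 0.998, 0.001], [0.998, 0.06, -0.0], [-0.0, 0.001, -1.0]]
ft_force: [0.7, 0.2, 0.4]
width: 0.0517
grip_force: 0.0
```

step_arm --targets "-0.3 -1 0 0;-0.3 -1 0 0;-0.3 -1 0 0;-0.3 -1 0 0;0 -1 0 0;0 -1 0 0;0 0 0 0;0 0 0 0"

```text
clock: 56.9
position: [0.5031, -0.1862, 0.1876]
ee_rot: [[-0.059, 0.998, 0.0], [0.998, 0.059, 0.0], [0.0, 0.0, -1.0]]
ft_force: [0.1, 0.3, -0.0]
width: 0.0513
grip_force: 0.0
```

Run:
```python
from h import *
s=sense();print(s["clock"],s["position"].round(4),s["width"],s["ft_force"].round(1))
f=grab_frame("top");save(f,"t12.png")
print(topdisc(f,"knob",.07,.11),topdisc(f,"tin0",.06,.1),topdisc(f,"dish",.07,.1))
f=grab_frame("scene");print(topdisc(f,"knob",.07,.11),topdisc(f,"plunger",.07,.11),topdisc(f,"tin0",.03,.1))
cv2.imwrite("pics/s12.png",cv2.resize(f["color"][170:310,240:400,::-1],None,fx=4,fy=4))
```

```text
56.9 [ 0.5031 -0.1862  0.1876] 0.05130206163927212 [ 0.1  0.3 -0. ]
[(0.6, array([0.5273, 0.0723]), 0.0096, 0.0862)] [(0.72, array([0.7402, 0.0712]), 0.0223, 0.0759), (0.52, array([0.6525, 0.0351]), 0.1429, 0.0828)] [(0.87, array([0.5404, 0.3357]), 0.0126, 0.082)]
[(0.56, array([0.533 , 0.0737]), 0.0121, 0.0839)] [(0.52, array([0.5298, 0.0739]), 0.0138, 0.0841)] [(0.31, array([0.5899, 0.0796]), 0.0829, 0.0419)]
```

View pics/s12.png

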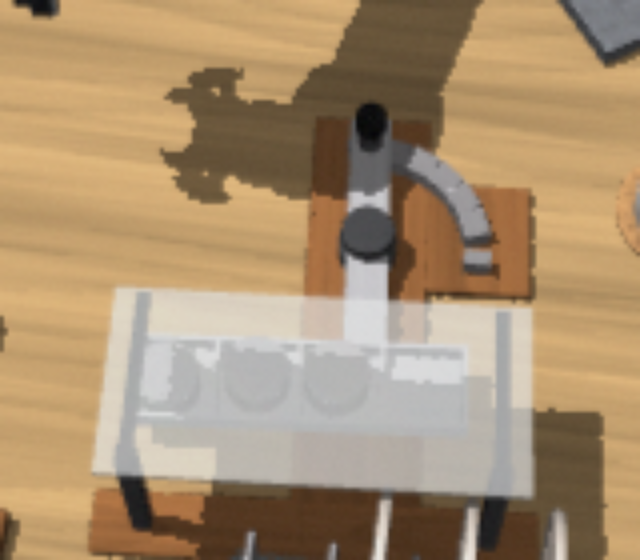

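View pics/t12.png

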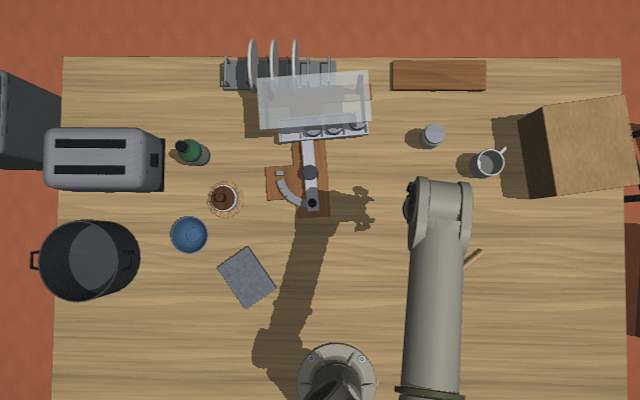

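The tray is parked with the knob at its home height. Three tins show in it, at crop (175,380), (255,378) and (337,380). The dish is on the cork at (224,199), and the gripper is clear of everything.

```bash
python3 -c "
from station import *
print(hand_in())"
```

```text
the job is handed in; nothing more can be done
None
```

I handed the job in at about 57 s on the robot's clock: dish on the cork mat, all three tins upright in the tray, and the tray parked with its plunger home. `hand_in()` gave no verdict, so that is from the last camera pictures.

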